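# Check a trolley tyre with the push-on pressure gauge

## Robot

A 7-joint arm with a two-finger parallel gripper is mounted at the origin on a cart in front of the work surface, level with it; the furniture and walls round the work are solid. World frame = base frame: x ahead of the robot, y to its left, z up, the work surface at z = 0. Lengths are in m, angles in rad, forces in N, time in s.
With the tool pointing down it reaches from about 0.425 to 0.825 m from the base axis. Payload 3.6 kg.
Tool frame: the origin (TCP) lies midway between the tips of the shut fingers; the grasp point (between the pads) lies 19 mm behind it (grip_point_offset is the distance from the TCP to the grasp point, in m); z points along the fingers, y is the line along which they close (so a half turn about z gives the same grasp; the last joint's range is limited). The gripper opens to 85 mm and grips with 20 to 120 N. Pads are 22 mm wide; open, the fingers measure 114 mm over their backs; the gripper's body (76 mm by 85 mm) begins 54 mm behind the grasp point. The pads swing forward as they close: fully open they stand 13 mm farther back than shut.
Start: joints at [1.236, 0.615, -0.013, 1.423, 0.008, 1.103, -0.04], TCP at [0.197, -0.619, 0.202] pointing down, gripper open.
Joint ranges: [-3.12, 3.12], [-0.3, 2.06], [-1.34, 1.32], [0.26, 2.42], [-1.36, 4.5], [0.01, 1.98], [-2.84, 2.84]. Speed limits (rad/s): [2.79, 2.79, 3.14, 3.14, 3.14, 3.14, 3.14].

## Interface

Orientations are given as a unit quaternion [w, x, y, z].
In Python, from cell import * gives the robot as it stands.
- The arm moves only by the tool arm_command, never from a script. Its arguments are lists of equal length, an entry for each row: "rot": the turn, a rotation vector about the tool's x, y, z in rad, a list of three; "xyz": the shift along the tool's x, y, z in cm, a list of three; "gripper": the closure, from -1 (fully open) to 1 (shut). A call has 1 to 5 rows; each row is the pose to reach, as a shift and turn from the pose commanded when the call began, along the tool's axes at that moment; what a row does not reach only later rows make up. A row lasts 1/12 s, in which the tool goes at most 41.7 mm and 7.16 degrees, less where a joint would pass 70% of its speed; a pose out of reach is approached as far as the arm can. A call with a gripper value outside its range is refused whole. The fingers move at their own pace and stop on an object; the grip force is fixed at half the most. Time passes only in rows, so rows that repeat a pose let the fingers close. It gives the time, the measured TCP pose, the force, the opening and the grip force at its end, in the units of the state.
- get_state(): the state, without advancing time (a new reading comes with each control period).
- capture(name): name is "scene" or "top" or "wrist"; returns a dict with "image" (400x640x3 uint8, red, green, blue), "K" (3x3 intrinsics, pixels), "k1" (the pictures are not rectified: a ray, as slopes to the right and down, at radius r is drawn at 1 + k1 r^2 times it, then the intrinsics apply), "R" (3x3) and "t" (3): a world point X has camera coordinates R X + t. Camera axes: x right, y down, z forward; pixel columns grow to the right and rows downward; lengths in m; the calibration is good to about 2 mm. A picture is of the moment at which its call begins. There is no depth.
- close_job(): hands the job in; it is judged then, once.
Trained networks look in a picture, given as the dict that the camera call returned (one of the last four; its "shot" number tells which), for a name from the list of things; names that differ only in an ending like _2 or _b are one class to them, and where a whole thing is asked for, a point or a joint stands for the part that bears it (a point fixed in the world has none). Each returns a list of dicts, best first, with "confidence" (0 to 1); they miss things now and then, are a little off and sometimes report something else, mostly with a low value. They report only what shows in the picture. A call takes as long as a camera call. They do not tell look-alikes from the thing itself.
- spot_in(label, picture): "bbox" ([left, top, right, bottom] as shares, 0 to 1, of the picture: columns of its width, rows of its height, round what is visible of it).
- silhouettes(label, picture): "region" (400x640 bool, what is visible of it) and "bbox" ([left, top, right, bottom] as shares, 0 to 1, of the picture: columns of its width, rows of its height, round what is visible of it).
The state is a dict: "clock": time; "joint_pos": joint angles; "qvel": joint speeds; "tau": joint torques, N m; "ee_pos": TCP position; "eef_rot": TCP orientation; "ft_force": force on the tool from outside, world axes, zero at the start; "torque": the same for the moment, N m; "gripper_width": finger opening in m; "grasp_force": force on a finger pad.
Only numpy, scipy, OpenCV 4.12 (cv2) and the standard library are available. Lean on these libraries where they do the work, as an engineer would, in place of code of your own. Each camera call takes 0.05 s, during which the arm holds its last target. There are 200 camera calls.

## Task

Check the tyre of the trolley wheel: take the pressure gauge out of its wooden block, press its chuck straight down over the brass tyre valve until the rod has come out as far as the air will push it and the valve pin gives way, then pull it off and stand it back in its block with the rod still out, so that the reading can be noted. The valve sits loose in its rim slot, so feel for it, press gently (always under 22 N), and do not touch the rod or disturb the other things on the table.

Things in the scene. Friction and masses are not known exactly. Their poses are not given: they have to be found in the camera images.
- wheel: pneumatic trolley wheel, black tyre on a grey steel rim, 210 mm across, 54 mm high, lying flat and fixed on the table; origin at the centre of its underside, z up. Its one tyre valve stands upright in a round slot of the rim, 42.5 mm from the centre towards the wheel's own -x: a black rubber foot with a bare brass tip, 8.4 mm in diameter over the top 20 mm, tapered to 5.4 mm over the last 2 mm
- valve_place (a point): the middle of the valve's slot at the height of the valve's top, 66 mm above the table, in the wheel's axes. The valve is loose in its slot: its top stands at this height but up to 7 mm off this point in each of the wheel's x and y, differently every time; this is not measured. Pushed sideways with about 3 N it shifts in the slot; pressed down on its brass it gives 0.2 mm for each newton
- valve_pin (a joint): depth in m to which the pin inside the valve's tip is pushed in: 0 is out (0.7 mm below the top of the tip), at most 0.0115. The air holds it out with a steady force of 4.5 to 10 N, which differs every time and is not known
- gauge: push-on stick gauge, 210 g, upright in its block at the start; origin at the centre of its chuck's mouth, z up along the chuck, x along the barrel to the rod. Brass chuck 22.6 mm wide, z 0 to 22 mm, open below: mouth 12 mm wide, narrowing to 10.4 mm at z 3, 18 mm deep to a hard stop. Flange 32 mm wide at z 22 to 26. Barrel 14 mm wide, axis at z 58, out to x = 117 mm
- gauge_grip (a point): middle of the gauge's black ribbed grip, on the chuck's axis, 49 mm above the chuck's mouth, in the gauge's axes; the grip is 26 mm along x, 22 mm along y and 46 mm high (z 26 to 72 mm of the gauge): take it across y
- reading (a joint): how far in m the rod stands out beyond home: 0 at the start, 0.012 to 0.032 at a true reading; friction keeps it out. The chuck holds a sprung foot, its end 6 mm above the mouth: each mm up takes 1.5 N and drives the rod out 5 mm, until the air can push no harder; then the pin sinks and the force stays level. After 11 mm of foot and pin together the tip meets the hard stop and the force shoots up
- rod: white rod, 5.6 mm in diameter, with black rings every 5 mm and a red knob at its end, in the end of the gauge's barrel; its frame is that of the gauge, shifted along x by the reading. Not to be touched
- gauge_block: pine block, 100 (x) by 64 (y) by 36 mm high, fixed on the table, with a black dust cap, 12 mm high, on its top; origin at the centre of its underside
- gauge_hole (a point): centre of the gauge's hole in the block's top, 36 mm above the table, in the block's axes; the hole is 26 mm wide and 27 mm deep, its edge broken by 2 mm. The gauge stands with its flange on the block's top, its mouth 22 mm below it and its barrel over the block
- screw_tin: open grey tin of screws, 66 mm across, 41 mm high, loose; bystander; origin at the centre of its underside
- tape_measure: yellow tape measure, 67 by 85 by 31 mm, loose; bystander; origin at the centre of its underside
- pine_block: loose pine packing block, 47 by 125 by 37 mm; bystander; origin at the centre of its underside
- profile_offcut_1: aluminium channel offcut, 170 by 22 by 13 mm, loose; bystander; origin at the centre of its underside
Mind the look-alikes: they are no part of the job. What is shaped like the gauge_block but pink is not meant.

How it is judged:
By the outcome, as a careful person would: the job done as asked, in the order asked, and still so for the second after the job is handed in, with the robot touching nothing.
It also fails if it takes over 72 s, if anything falls off the work surface, if the arm or the gripper's body presses on something with over 40 N, if the wrist force passes 120 N, or if a joint passes its speed limit or range.

## Working session

There is one attempt and no reset: what is moved stays moved. The work goes in short steps, Python scripts to look and compute and a tool call to move; the robot and the scene stay as the last step left them, time stands still between calls to the robot, and variables do not carry over. Pictures are saved under pics/ and viewed, at most 11 in all, crops included, and the job is handed in when it is done.

Besides the shell and the picture viewer there is one more tool, called after "Request:" by a JSON object that holds its "api" and its "payload". arm_command: Moves the arm, as the interface text tells. Its arguments: {"type":"object","properties":{"rot":{"type":"array","items":{"type":"array","items":{"type":"number"}}},"xyz":{"type":"array","items":{"type":"array","items":{"type":"number"}}},"gripper":{"type":"array","items":{"type":"number"}}},"required":["rot","xyz","gripper"]}

```bash
mkdir -p pics; cat > h.py <<'E'
from cell import *
import numpy as np, cv2
from scipy.spatial.transform import Rotation as Rn
def save(p,n,crop=None,sc=1):
    im=p["image"][:,:,::-1]
    if crop: im=im[crop[1]:crop[3],crop[0]:crop[2]]
    cv2.imwrite("pics/"+n,cv2.resize(im,None,fx=sc,fy=sc,interpolation=cv2.INTER_CUBIC))
def dist(p): return np.array([p["k1"],0,0,0,0.])
def ray(p,uv):
    s=cv2.undistortPoints(np.array([[uv]],float),np.array(p["K"]),dist(p))[0,0]
    R=np.array(p["R"]);t=np.array(p["t"]); return -R.T@t, R.T@np.array([s[0],s[1],1])
def at_z(p,uv,z):
    c,d=ray(p,uv); return c+d*(z-c[2])/d[2]
def proj(p,X):
    R=np.array(p["R"]);t=np.array(p["t"])
    return cv2.projectPoints(np.atleast_2d(X).astype(float),cv2.Rodrigues(R)[0],t,np.array(p["K"]),dist(p))[0][:,0]
def tool():
    s=get_state(); q=s["eef_rot"]; return np.array(s["ee_pos"]),Rn.from_quat([q[1],q[2],q[3],q[0]])
E
python3 - <<'E'
from h import *
s=get_state();print(s)
a=capture("scene");b=capture("top")
save(a,"s0.png",sc=1.25);save(b,"t0.png",sc=1.25)
for n,p in (("scene",a),("top",b)):
    print(n,p["k1"],np.round(-np.array(p["R"]).T@p["t"],3))
    for l in ["wheel","gauge","gauge_block","screw_tin","tape_measure","pine_block","profile_offcut_1","valve_pin"]:
        print(l,[(np.round(np.array(d["bbox"])*[640,400,640,400]).tolist(),round(d["confidence"],2)) for d in spot_in(l,p)][:3])
E
```

```text
{'clock': 0.0, 'joint_pos': array([ 1.23650121,  0.61591138, -0.01261012,  1.42489387,  0.0080866 ,
        1.10339966, -0.04041593]), 'qvel': array([ 7.86794553e-04,  5.99713799e-04,  2.10874082e-04, -3.54900343e-05,
       -1.06398044e-03,  6.53099799e-04, -2.01877886e-04]), 'tau': array([-1.15483024e-03, -4.69223356e+01,  2.59231171e-01, -1.71034509e+01,
        1.00409525e-02,  9.55902011e-03,  1.57047961e-07]), 'ee_pos': array([ 0.19667753, -0.61865236,  0.20084501]), 'eef_rot': array([-1.26376344e-03,  9.88177295e-01,  1.53310118e-01, -2.10573455e-04]), 'ft_force': array([-0.26127887,  0.70774299, -0.88484476]), 'torque': array([-0.05824345, -0.01605448, -0.02162218]), 'grasp_force': 0.0, 'gripper_width': 0.0853209323077768}
scene 0.0016800337369500833 [-0.28   0.433  0.845]
wheel [([351.0, 170.0, 418.0, 220.0], 0.78)]
gauge [([276.0, 196.0, 290.0, 234.0], 0.62)]
gauge_block [([219.0, 226.0, 251.0, 263.0], 0.83), ([256.0, 256.0, 284.0, 297.0], 0.79), ([271.0, 214.0, 295.0, 248.0], 0.63)]
screw_tin [([320.0, 249.0, 344.0, 278.0], 0.68)]
tape_measure [([294.0, 170.0, 320.0, 191.0], 0.55)]
pine_block [([420.0, 213.0, 464.0, 240.0], 0.85)]
profile_offcut_1 [([360.0, 240.0, 414.0, 265.0], 0.85)]
valve_pin []
top -0.12390742529680936 [ 0.485 -0.028  1.495]
wheel [([348.0, 163.0, 409.0, 233.0], 0.7), ([253.0, 174.0, 285.0, 209.0], 0.39)]
gauge [([262.0, 161.0, 284.0, 202.0], 0.55)]
gauge_block [([222.0, 216.0, 257.0, 256.0], 0.79), ([212.0, 174.0, 235.0, 204.0], 0.67), ([254.0, 175.0, 284.0, 210.0], 0.56)]
screw_tin [([279.0, 242.0, 303.0, 266.0], 0.56)]
tape_measure [([310.0, 122.0, 339.0, 140.0], 0.93), ([348.0, 162.0, 415.0, 230.0], 0.53), ([277.0, 241.0, 302.0, 262.0], 0.42)]
pine_block [([378.0, 248.0, 423.0, 266.0], 0.64)]
profile_offcut_1 []
valve_pin [([255.0, 174.0, 284.0, 210.0], 0.29)]
```

View pics/t0.png

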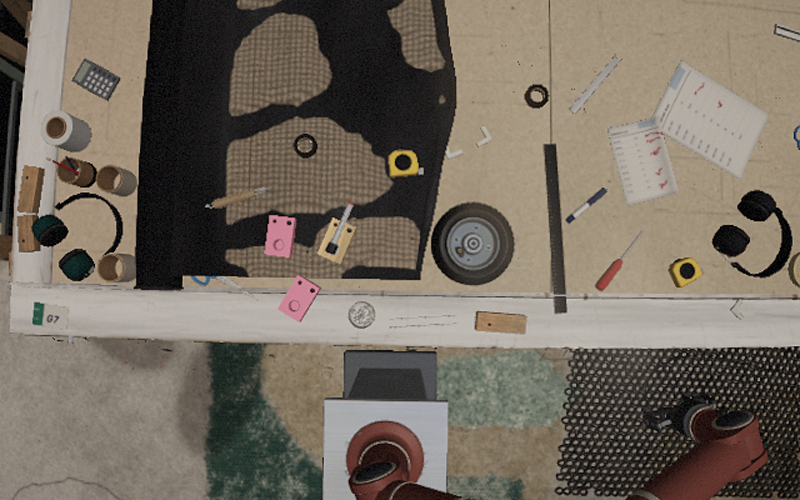

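```bash
python3 - <<'E'
from h import *
b=capture("top")
save(b,"t1.png",(200,110,440,290),3.3)
print(np.array(b["R"]))
for l in ["wheel","gauge","gauge_block"]:
    for d in silhouettes(l,b):
        m=d["region"].astype(np.uint8);print(l,d["confidence"],[np.round(x,1) for x in cv2.minAreaRect(cv2.findNonZero(m))[:2]])
print(proj(b,[[.5,0,0],[.6,0,0],[.5,-.5,0]]))
print(at_z(b,(378,198),.054),at_z(b,(270,193),.036))
E
```

```text
[[ 1.78283681e-02 -9.99840545e-01  1.01725292e-03]
 [-9.98752407e-01 -1.78564120e-02 -4.66345250e-02]
 [ 4.66452534e-02 -1.84566320e-04 -9.98911501e-01]]
wheel 0.62 [array([378. , 194.5]), array([67., 64.])]
gauge 0.71 [array([273.4, 182.7]), array([ 9.4, 43.8])]
gauge_block 0.72 [array([239.2, 238.1]), array([21.9, 34.6])]
gauge_block 0.66 [array([223.8, 188.2]), array([23.4, 32.5])]
gauge_block 0.56 [array([269.1, 192.1]), array([21.5, 31.9])]
[[310.12133961 210.80548172]
 [310.70430331 179.65819129]
 [464.42507502 213.34848774]]
[ 0.54274248 -0.21035577  0.054     ] [0.55309735 0.12611941 0.036     ]
```

View pics/t1.png

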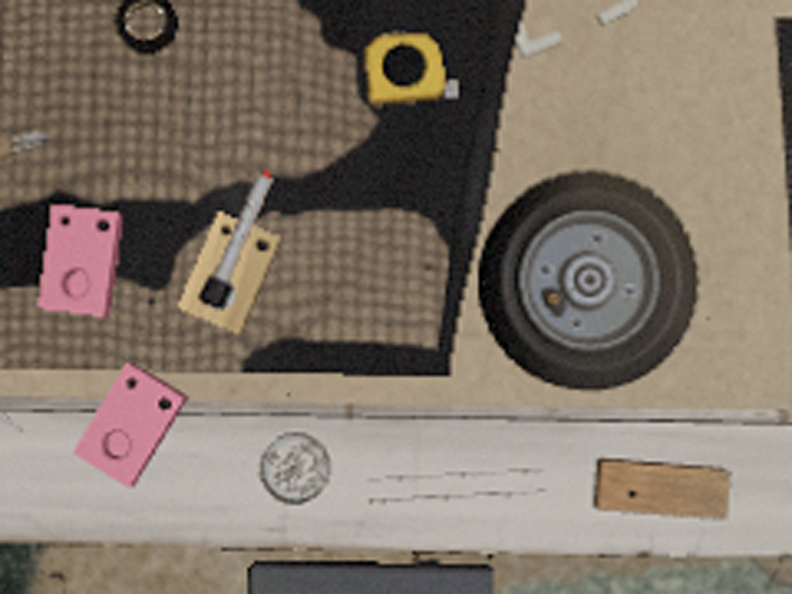

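The top view shows the pine gauge block (the pine-coloured one, not the two pink ones) at about (269,192) px, with the gauge grip at (265.5,198) and the knob at (280.6,163). The wheel hub is at about (378.5,194.5) and the valve at (368,200).

```bash
cat >> h.py <<'E'
def plan(pos,yaw=None,zdown=True,cmd=None,rot=None):
    """shift (cm, tool axes) and rotvec from present pose to TCP pos with tool y at yaw (mod pi)"""
    p,R=tool()
    if yaw is None: T=R
    else:
        y=np.array([np.cos(yaw),np.sin(yaw),0]); y0=R.as_matrix()[:,1]
        if y@y0<0: y=-y
        z=np.array([0,0,-1.]); T=Rn.from_matrix(np.c_[np.cross(y,z),y,z])
    print("shift",np.round(R.inv().apply(np.array(pos)-p)*100,2),"rot",np.round((R.inv()*T).as_rotvec(),3))
E
python3 - <<'E'
from h import *
b=capture("top");a=capture("scene")
g=at_z(b,(265.5,198.2),.086);k=at_z(b,(280.6,162.7),.072)
print("grip",g,"knob",k,"yaw",np.degrees(np.arctan2(*(k-g)[1::-1])))
v=at_z(b,(367.9,200.3),.066);h=at_z(b,(378.5,194.5),.05);print("valve",v,"hub",h)
print("scene proj",proj(a,[g,k,v,h]))
save(a,"s1.png",(200,130,480,310),2.85)
p,R=tool();print(p,R.as_matrix())
w=capture("wrist"); print(R.inv().apply(-np.array(w["R"]).T@w["t"]-p), R.as_matrix().T@np.array(w["R"]).T)
yaw=np.arctan2(*(k-g)[1::-1])
plan([.45,-.4,.25],yaw+np.pi/2)
plan([g[0]-.0,g[1],.25],yaw+np.pi/2)
E
```

```text
grip [0.53478173 0.13413278 0.086     ] knob [0.64499186 0.0919446  0.072     ] yaw -20.94672749596701
valve [ 0.53465587 -0.17782671  0.066     ] hub [ 0.55380737 -0.21228951  0.05      ]
scene proj [[282.41582214 218.38315577]
 [281.04822253 195.86668461]
 [377.57967026 191.48694666]
 [383.07029393 189.04631324]]
[ 0.1969545  -0.6193964   0.20198802] [[ 9.52989623e-01  3.03002935e-01  1.92663220e-05]
 [ 3.03002931e-01 -9.52989618e-01  1.06657413e-04]
 [ 5.06781140e-05 -9.58056557e-05 -9.99999994e-01]]
[ 0.06550607 -0.00158641 -0.17184434] [[ 2.49830373e-04 -9.65258213e-01 -2.61297761e-01]
 [ 9.99999934e-01  1.72573491e-04  3.18611139e-04]
 [-2.62448952e-04 -2.61297823e-01  9.65258193e-01]]
shift [ 30.77 -13.24  -4.8 ] rot [ 0.    -0.     0.673]
shift [ 55.03 -61.58  -4.8 ] rot [ 0.    -0.     0.673]
```

View pics/s1.png

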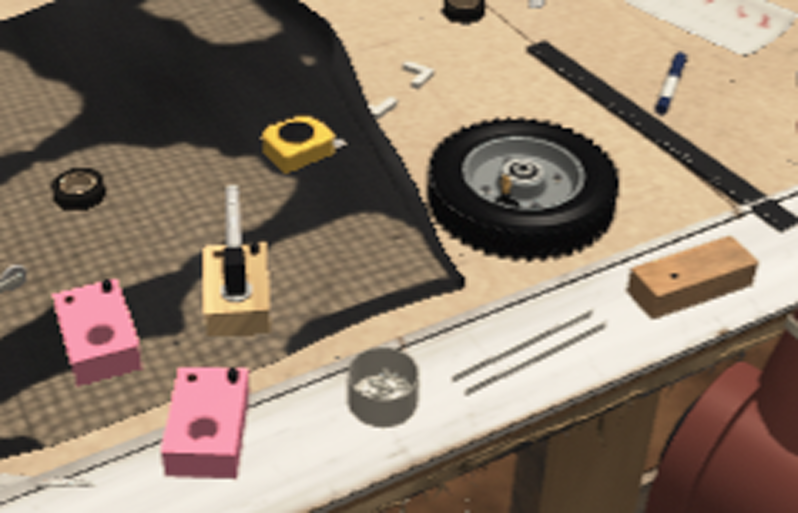

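The scene view agrees with this: the valve top is at about (377.5,192) px, the gauge is in the pine block, and the tin and pine block are clear of the route. I'm moving above the gauge now.

Request:
{"api": "arm_command", "payload": {"rot": [[0,0,0.12],[0,0,0.24],[0,0,0.36],[0,0,0.48],[0,0,0.6]], "xyz": [[3.6,-1.6,-0.8],[7.2,-3.2,-1.6],[10.8,-4.8,-2.4],[14.4,-6.4,-3.2],[18,-8,-4]], "gripper": [-1,-1,-1,-1,-1]}}

```text
clock: 1.67
ee_pos: [0.3455, -0.4873, 0.2425]
eef_rot: [-0.0, 0.989, -0.149, 0.0]
ft_force: [0.2, 0.4, 0.2]
gripper_width: 0.0853
grasp_force: 0.0
```

Request:
{"api": "arm_command", "payload": {"rot": [[0,0,0.02],[0,0,0.04],[0,0,0.06],[0,0,0.07],[0,0,0.073]], "xyz": [[0,-4,0],[0,-8,0],[0,-12,0],[0,-16,0],[0,-20,0]], "gripper": [-1,-1,-1,-1,-1]}}

```text
clock: 2.08
ee_pos: [0.4022, -0.2952, 0.2423]
eef_rot: [0.0, 0.983, -0.182, 0.0]
ft_force: [0.2, -0.5, -0.2]
gripper_width: 0.0853
grasp_force: 0.0
```

Request:
{"api": "arm_command", "payload": {"rot": [[0,0,0],[0,0,0],[0,0,0],[0,0,0],[0,0,0]], "xyz": [[0,-4,0],[0,-8,0],[0,-12,0],[0,-16,0],[0,-20,0]], "gripper": [-1,-1,-1,-1,-1]}}

```text
clock: 2.5
ee_pos: [0.4738, -0.1084, 0.2425]
eef_rot: [-0.0, 0.983, -0.182, 0.001]
ft_force: [2.0, -0.5, 0.6]
gripper_width: 0.0855
grasp_force: 0.0
```

Request:
{"api": "arm_command", "payload": {"rot": [[0,0,0],[0,0,0],[0,0,0],[0,0,0],[0,0,0]], "xyz": [[0,-4,0],[0,-8,0],[0,-12,0],[0,-16,0],[0,-20,0]], "gripper": [-1,-1,-1,-1,-1]}}

```text
clock: 2.92
ee_pos: [0.5452, 0.0785, 0.2424]
eef_rot: [-0.0, 0.983, -0.182, 0.0]
ft_force: [0.9, -0.4, 0.4]
gripper_width: 0.0854
grasp_force: 0.0
```

```bash
python3 - <<'E'
from h import *
p,R=tool();print(p,R.as_matrix()[:,0],get_state()["clock"])
w=capture("wrist");save(w,"w1.png",sc=1.25)
for l in ["gauge","gauge_block"]:
    for d in silhouettes(l,w):
        m=d["region"].astype(np.uint8);print(l,d["confidence"],np.array(d["bbox"])*[640,400,640,400],cv2.minAreaRect(cv2.findNonZero(m)))
E
```

```text
[0.54516614 0.07845113 0.24239684] [ 9.34081806e-01 -3.57058374e-01  7.05362204e-04] 2.9167
gauge 0.96 [264.32   83.72  291.008 223.   ] ((278.0, 153.5), (135.0, 28.0), 90.0)
gauge 0.62 [465.28   0.   640.   165.12] ((553.0, 83.5), (167.0, 172.0), 90.0)
gauge_block 0.87 [231.424 262.2   289.792 344.48 ] ((259.7383728027344, 302.27557373046875), (51.95265197753906, 82.35011291503906), 6.115503787994385)
gauge_block 0.75 [124.096 165.52  213.184 258.68 ] ((169.8979949951172, 212.3590545654297), (88.07672882080078, 65.39476013183594), 70.49755096435547)
gauge_block 0.65 [251.584 134.    308.224 218.4  ] ((280.0, 177.99996948242188), (57.99999237060547, 87.99998474121094), 0.0)
gauge_block 0.25 [356.032 262.32  410.112 317.48 ] ((382.1000061035156, 289.8000183105469), (58.50212860107422, 50.28021240234375), 71.56504821777344)
```

View pics/w1.png

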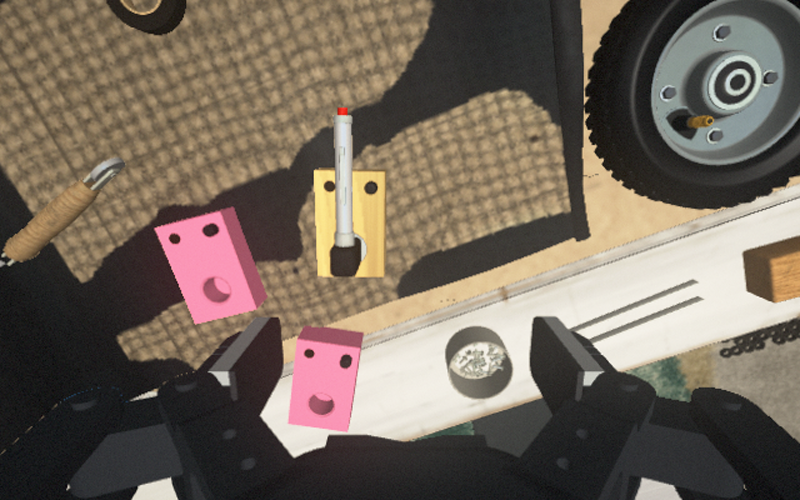

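The wrist view shows the pine block with corners at (314,170), (384,169), (385,276) and (317,277) in the 800-px frame. The gauge grip is at (345,260), the barrel is nearly vertical at column 343, and the knob is at (343,110). The valve also shows, at (700,122). Its tip points right because of perspective.

```bash
python3 - <<'E'
from h import *
w=capture("wrist")
f=lambda u,v,z:at_z(w,(u/1.25,v/1.25),z)
im=w["image"].astype(int)
save(w,"w2.png",(235,75,325,230),3.8)
c=[f(*x,.036) for x in [(314,170),(384,169),(385,276),(317,277)]]
print(np.round(c,4),"ctr",np.mean(c,0)); 
e=(c[0]+c[1]-c[2]-c[3])/2;print(np.linalg.norm(e),np.degrees(np.arctan2(e[1],e[0])),np.linalg.norm(c[0]-c[1]))
a=f(343,118,.072);b=f(344,240,.072);d=a-b
print("barrel",a,b,np.linalg.norm(d),np.degrees(np.arctan2(d[1],d[0])))
g=a-.117*d/np.linalg.norm(d);print("axis from barrel end",g, "griptop",f(344,260,.086))
# valve
print("valve",f(709,121,.066))
E
```

```text
[[0.6118 0.1458 0.036 ]
 [0.5908 0.0867 0.036 ]
 [0.4964 0.1223 0.036 ]
 [0.5182 0.184  0.036 ]] ctr [0.55430169 0.13468918 0.036     ]
0.10098652870557542 -21.427546623325885 0.06279982031500383
barrel [0.64001033 0.10000699 0.072     ] [0.54893781 0.1373189  0.072     ] 0.09841942331698167 -22.278643325114178
axis from barrel end [0.53174425 0.14436301 0.072     ] griptop [0.53562138 0.14066269 0.086     ]
valve [ 0.53616904 -0.17028725  0.066     ]
```

View pics/w2.png

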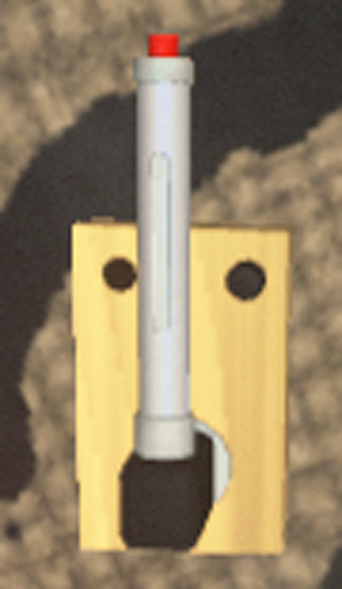

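The close-up shows the block-top corners at crop px (72,224), (290,232), (288,553) and (80,550). The barrel end is at (164,58) and the grip spans x 120–213, y 440–548. The arm had still been settling in the earlier picture, so I'm recomputing from this one.

```bash
python3 - <<'E'
from h import *
w=capture("wrist")
f=lambda u,v,z:at_z(w,(u/3.8+235-.37,v/3.8+75-.37),z)
c=[f(*x,.036) for x in [(72,224),(290,232),(288,553),(80,550)]]
e=(c[0]+c[1]-c[2]-c[3])/2;m=np.mean(c,0)
print(np.round(c,4),"ctr",m);print(np.linalg.norm(e),np.degrees(np.arctan2(e[1],e[0])),np.linalg.norm(c[0]-c[1]))
a=f(164,60,.072);b=f(163,415,.072);d=a-b;
print("barrel",a,b,np.degrees(np.arctan2(d[1],d[0])))
g=a-.117*d/np.linalg.norm(d);print("axis from barrel end",g,"griptopfront",f(160,548,.086))
# project a model hypothesis
def model(x,y,yaw):
    R=Rn.from_euler("z",yaw).as_matrix()
    P=np.array([[-.013,-.011,.072],[-.013,.011,.072],[.013,-.011,.072],[.013,.011,.072],[.117,-.007,.058],[.117,.007,.058],[-.013,.011,.026],[-.013,-.011,.026],[.0,-.016,.026],[-.016,0,.026]])
    return (proj(w,P@R.T+[x,y,.014])-[235-.37,75-.37])*3.8
print(np.round(model(g[0],g[1],np.arctan2(d[1],d[0]))))
print(np.round((proj(w,c)-[235,75])*3.8))
print(tool()[0]);hit=silhouettes("gauge",w)[0];print(np.array(hit["bbox"])*[640,400,640,400])
E
```

```text
[[0.6132 0.1378 0.036 ]
 [0.5884 0.0786 0.036 ]
 [0.4959 0.1154 0.036 ]
 [0.52   0.1765 0.036 ]] ctr [0.55436688 0.12706363 0.036     ]
0.1002213316827772 -22.12940972898417 0.06418052477981069
barrel [0.64189653 0.09096    0.072     ] [0.55607258 0.12752042 0.072     ] -23.073674728574794
axis from barrel end [0.53425634 0.13681399 0.072     ] griptopfront [0.52413117 0.13979076 0.086     ]
[[196. 558.]
 [115. 555.]
 [197. 466.]
 [115. 463.]
 [191.  61.]
 [137.  59.]
 [141. 508.]
 [212. 511.]
 [229. 471.]
 [177. 519.]]
[[ 71. 223.]
 [289. 231.]
 [287. 552.]
 [ 79. 549.]]
[0.5444943  0.07570843 0.24187095]
[262.208  84.28  290.176 222.52 ]
```

```bash
python3 - <<'E'
from h import *
y=np.radians(67.4)
plan([.535,.136,.12],y);plan([.535,.136,.044],y)
E
```

```text
shift [-3.09 -5.4  12.2 ] rot [ 0.001 -0.     0.027]
shift [-3.09 -5.41 19.8 ] rot [ 0.001 -0.     0.027]
```

Request:
{"api": "arm_command", "payload": {"rot": [[0,0,0.01],[0,0,0.02],[0.001,0,0.027],[0.001,0,0.027],[0.001,0,0.027]], "xyz": [[-1.5,-2.7,1],[-3.1,-5.4,4],[-3.1,-5.4,8],[-3.1,-5.4,11],[-3.1,-5.4,12.2]], "gripper": [-1,-1,-1,-1,-1]}}

```text
clock: 3.63
ee_pos: [0.5318, 0.1355, 0.1162]
eef_rot: [0.002, 0.981, -0.196, -0.003]
ft_force: [-0.6, -0.9, -0.5]
gripper_width: 0.0857
grasp_force: 0.0
```

```bash
python3 - <<'E'
from h import *
w=capture("wrist");w=capture("wrist");w=capture("wrist");save(w,"w3.png",sc=1.25)
p,R=tool();print(p);plan([.535,.136,.044],np.radians(67.4))
E
```

```text
[0.53470754 0.13584075 0.11962636]
shift [ 0.03 -0.03  7.56] rot [ 0.001  0.001 -0.001]
```

View pics/w3.png

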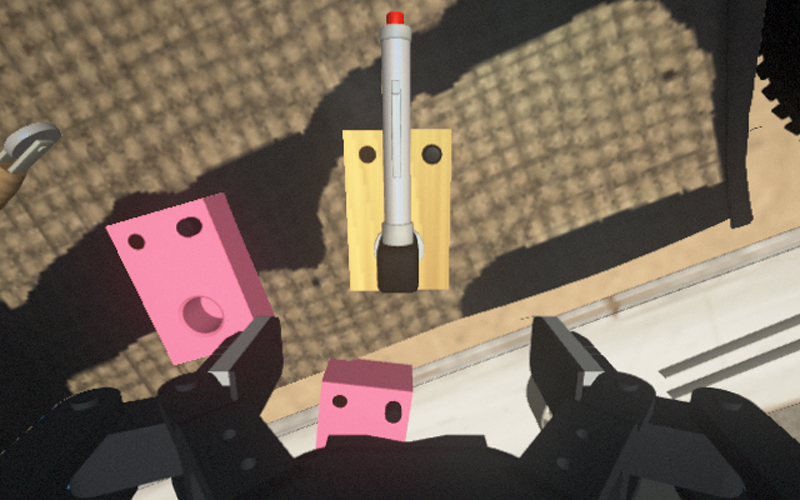

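The wrist view shows the gauge in line with the tool. The grip is at columns 377–420 and rows 240–292, and the fingers are well clear of the pink block. I'll check the centring with a model projection.

```bash
python3 - <<'E'
from h import *
w=capture("wrist")
f=lambda u,v,z:at_z(w,(u/1.25,v/1.25),z)
a=f(397,28,.072);b=f(398,222,.072);d=a-b
print(a,b,np.degrees(np.arctan2(d[1],d[0])),a-.117*d/np.linalg.norm(d),"top",f(399,290,.086),f(399,268,.086))
p,R=tool();print(proj(w,[p,p+R.apply([0,0,-.019])])*1.25, p)
for yo in (.0,):
  u=np.array([np.cos(np.radians(-22.6)),np.sin(np.radians(-22.6)),0]);n=np.array([-u[1],u[0],0]);g=np.array([.535,.136,.014])
  P=[g+u*x+n*y+[0,0,z] for x,y,z in [(-.013,.011,.072),(-.013,-.011,.072),(.117,0,.058),(.016,.0,.026),(0,.016,.026),(0,-.016,.026)]]
  print(np.round(proj(w,P)*1.25))
E
```

```text
[0.64446993 0.09550861 0.072     ] [0.55783898 0.13163793 0.072     ] -22.638507307485703 [0.53648458 0.14054375 0.072     ] top [0.52643053 0.14408128 0.086     ] [0.53762547 0.13935728 0.086     ]
[[405.43853544 292.57801979]
 [405.50818803 309.63748352]] [0.53587109 0.13646507 0.1209005 ]
[[386. 294.]
 [428. 294.]
 [407.  27.]
 [407. 223.]
 [381. 248.]
 [432. 248.]]
```

The gauge sits about 4 mm to tool −y, so I'll correct for that, descend and grip.

Request:
{"api": "arm_command", "payload": {"rot": [[0,0,0],[0,0,0],[0,0,0],[0,0,0],[0,0,0]], "xyz": [[0,-0.4,0],[0,-0.4,2],[0,-0.4,4],[0,-0.4,6],[0,-0.4,7.6]], "gripper": [-1,-1,-1,-1,-1]}}

```text
clock: 4.25
ee_pos: [0.5379, 0.142, 0.0447]
eef_rot: [-0.001, 0.981, -0.195, 0.002]
ft_force: [-1.4, -0.4, 0.2]
gripper_width: 0.085
grasp_force: 0.0
```

Request:
{"api": "arm_command", "payload": {"rot": [[0,0,0],[0,0,0],[0,0,0],[0,0,0],[0,0,0]], "xyz": [[0,0,0],[0,0,0],[0,0,0],[0,0,0],[0,0,0]], "gripper": [-1,-0.2,0.1,0.25,0.35]}}

```text
clock: 4.67
ee_pos: [0.5377, 0.1421, 0.0455]
eef_rot: [-0.001, 0.981, -0.195, 0.001]
ft_force: [-0.2, 0.5, -0.2]
gripper_width: 0.0389
grasp_force: 0.0
```

Request:
{"api": "arm_command", "payload": {"rot": [[0,0,0],[0,0,0],[0,0,0],[0,0,0],[0,0,0]], "xyz": [[0,0,0],[0,0,0],[0,0,0],[0,0,0],[0,0,0]], "gripper": [0.45,0.6,1,1,1]}}

```text
clock: 5.08
ee_pos: [0.5369, 0.1414, 0.0451]
eef_rot: [-0.001, 0.981, -0.195, 0.001]
ft_force: [-1.4, -0.6, 6.5]
gripper_width: 0.0204
grasp_force: 60.1
```

Request:
{"api": "arm_command", "payload": {"rot": [[0,0,0],[0,0,0],[0,0,0],[0,0,0],[0,0,0]], "xyz": [[0,0,0],[0,0,0],[0,0,0],[0,0,0],[0,0,0]], "gripper": [1,1,1,1,1]}}

```text
clock: 5.5
ee_pos: [0.537, 0.1415, 0.0451]
eef_rot: [-0.001, 0.981, -0.195, 0.001]
ft_force: [-1.6, -0.8, 6.2]
gripper_width: 0.0202
grasp_force: 60.1
```

Gripped, with little side force. I'm lifting straight up and carrying it toward the wheel.

Request:
{"api": "arm_command", "payload": {"rot": [[0,0,0],[0,0,0],[0,0,0],[0,0,0],[0,0,0]], "xyz": [[0,0,-0.6],[0,0,-1.4],[0,0,-2.4],[0,0,-3.6],[0,0,-5]], "gripper": [1,1,1,1,1]}}

```text
clock: 5.92
ee_pos: [0.5358, 0.1418, 0.0947]
eef_rot: [-0.0, 0.981, -0.195, -0.001]
ft_force: [0.0, 0.3, -3.0]
gripper_width: 0.0206
grasp_force: 59.1
```

Request:
{"api": "arm_command", "payload": {"rot": [[0,0,0],[0,0,0],[0,0,0],[0,0,0],[0,0,0]], "xyz": [[0,0,-2],[0,0,-4],[0,0,-6],[0,0,-8],[0,0,-10]], "gripper": [1,1,1,1,1]}}

```text
clock: 6.33
ee_pos: [0.5359, 0.1417, 0.1957]
eef_rot: [-0.001, 0.981, -0.195, -0.0]
ft_force: [0.8, -0.5, -1.7]
gripper_width: 0.0206
grasp_force: 59.1
```

```bash
python3 - <<'E'
from h import *
s=get_state();print(s["ft_force"],s["torque"],s["gripper_width"])
p,R=tool();print(p,R.as_matrix())
v=np.array([.535,-.175,0])
t=v-R.apply([0.0,.09,0]);t[2]=.2;plan(t)
E
```

```text
[ 0.75876135 -0.5290395  -1.65294726] [ 0.05964729 -0.03030555  0.00352294] 0.020573459588530223
[0.53586478 0.14166812 0.19566094] [[ 9.24158045e-01 -3.82010350e-01 -6.53984852e-06]
 [-3.82010110e-01 -9.24157484e-01  1.10429139e-03]
 [-4.27894589e-04 -1.01804148e-03 -9.99999390e-01]]
shift [12.02 20.3  -0.46] rot [0. 0. 0.]
```

Request:
{"api": "arm_command", "payload": {"rot": [[0,0,0],[0,0,0],[0,0,0],[0,0,0],[0,0,0]], "xyz": [[0.5,1,0],[1.7,3,0],[3.5,6,0],[5.5,9,-0.2],[7.2,12,-0.5]], "gripper": [1,1,1,1,1]}}

```text
clock: 6.75
ee_pos: [0.5563, 0.0007, 0.198]
eef_rot: [0.0, 0.981, -0.195, -0.001]
ft_force: [1.3, -1.2, -1.5]
gripper_width: 0.0203
grasp_force: 59.1
```

Request:
{"api": "arm_command", "payload": {"rot": [[0,0,0],[0,0,0],[0,0,0],[0,0,0],[0,0,0]], "xyz": [[1.8,3,0],[3.4,5.5,0],[4.4,7.4,0],[4.8,8.3,0],[4.8,8.3,0]], "gripper": [1,1,1,1,1]}}

```text
clock: 7.17
ee_pos: [0.5684, -0.0961, 0.198]
eef_rot: [0.001, 0.98, -0.198, -0.001]
ft_force: [-0.1, -0.4, -1.7]
gripper_width: 0.0199
grasp_force: 59.2
```

Request:
{"api": "arm_command", "payload": {"rot": [[0,0,0],[0,0,0],[0,0,0],[0,0,0],[0,0,0]], "xyz": [[0,0,0],[0,0,0],[0,0,0],[0,0,0],[0,0,0]], "gripper": [1,1,1,1,1]}}

```text
clock: 7.58
ee_pos: [0.5699, -0.0903, 0.1989]
eef_rot: [-0.001, 0.981, -0.194, 0.0]
ft_force: [0.7, 0.5, -2.2]
gripper_width: 0.0204
grasp_force: 59.2
```

```bash
python3 - <<'E'
from h import *
w=capture("wrist");save(w,"w4.png",sc=1.25)
p,R=tool();print(p,proj(w,[[.535,-.175,.066],[.5538,-.2123,.05],p,p+R.apply([0,0,.031])])*1.25)
s=get_state();print(s["ft_force"],s["torque"])
E
```

```text
[ 0.56986114 -0.09073369  0.19890628] [[529.02924198 231.03285709]
 [562.09420288 186.42168198]
 [408.65566381 293.01365309]
 [408.26148622 271.76178237]]
[-0.40287071  0.06332542 -1.71019837] [-0.00351277  0.04851206  0.01618454]
```

View pics/w4.png

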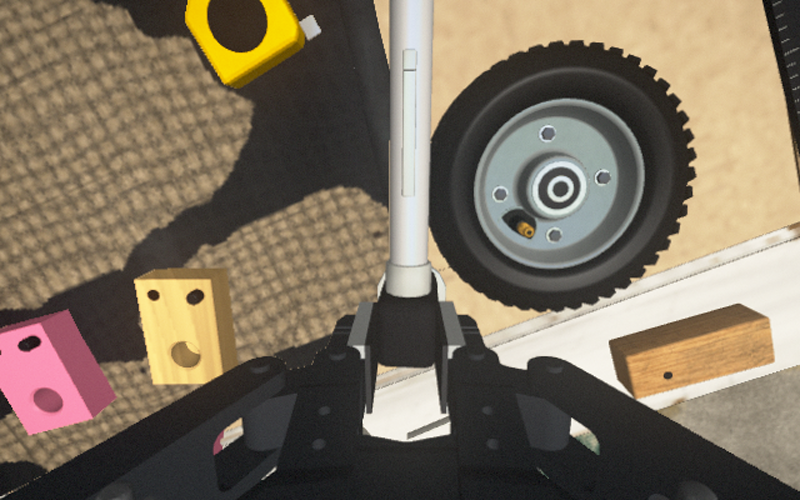

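The valve tip shows at about (528,231) in the 800-px frame, right where my estimate projects. The gauge is centred between the pads, and the pine block's empty hole is at (185,354). I'll take one magnified crop of the valve and flange.

```bash
python3 - <<'E'
from h import *
w=capture("wrist")
im=w["image"][:,:,::-1]
A=cv2.resize(im[160:200,395:445],None,fx=8,fy=8,interpolation=cv2.INTER_CUBIC)
B=cv2.resize(im[200:300,285:365],None,fx=4.8,fy=4.8,interpolation=cv2.INTER_CUBIC)
H=np.zeros((480,400+384,3),np.uint8);H[:320,:400]=A;H[:,400:]=B
cv2.imwrite("pics/c5.png",H)
p,R=tool()
print("valve pred",(proj(w,[[.535,-.175,.066]])-[395,160]+.44)*8)
q=[(0,0,.031-.072+.0),(-.013,.011,-.041),(-.013,-.011,-.041),(.013,.011,-.041),(.013,-.011,-.041),(0,.016,.005),(.016,0,.005),(.011,.011,.005),(0,-.016,.005)]
print(np.round((proj(w,[p+R.apply(x) for x in q])-[285,200]+.4)*4.8+[400,0]))
print(p)
E
```

```text
valve pred [[225.78398988 202.96569085]]
[[605. 328.]
 [724. 457.]
 [486. 457.]
 [731. 193.]
 [481. 193.]
 [738. 153.]
 [603.  22.]
 [697.  64.]
 [467. 152.]]
[ 0.56983218 -0.09105743  0.19889085]
```

View pics/c5.png

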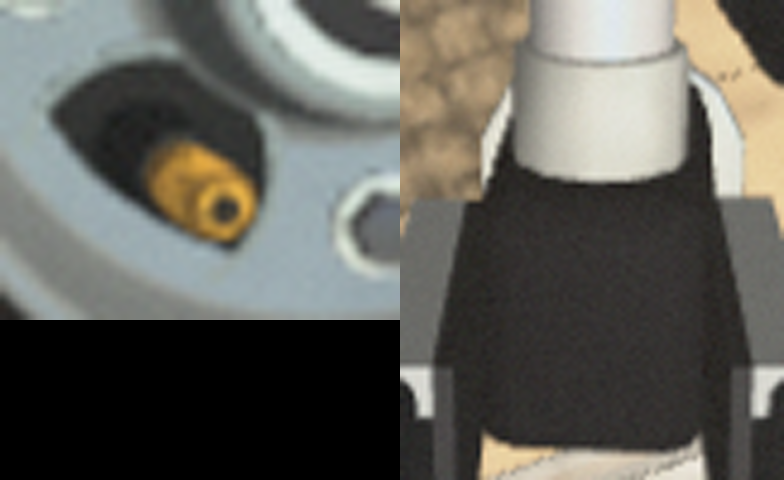

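```bash
python3 - <<'E'
from h import *
w=capture("wrist")
v=at_z(w,(395+223/8-.44,160+208/8-.44),.066);print(v)
p,R=tool()
t=v-R.apply([.0005,.001,0]);t[2]=.108;plan(t,np.radians(67.5));print(p)
E
```

```text
[ 0.53449014 -0.17484595  0.066     ]
shift [-0.13  8.98  9.08] rot [-0.001 -0.     0.001]
[ 0.56984585 -0.09130956  0.1988971 ]
```

Request:
{"api": "arm_command", "payload": {"rot": [[0,0,0],[0,0,0],[0,0,0],[0,0,0],[0,0,0]], "xyz": [[0,2,0],[0,5,0.5],[-0.1,8,2],[-0.1,9,4],[-0.1,9,6]], "gripper": [1,1,1,1,1]}}

```text
clock: 8.15
ee_pos: [0.5329, -0.1801, 0.1388]
eef_rot: [0.001, 0.98, -0.199, 0.001]
ft_force: [0.2, 0.4, -2.4]
gripper_width: 0.0204
grasp_force: 59.2
```

Request:
{"api": "arm_command", "payload": {"rot": [[0,0,0],[0,0,0],[0,0,0],[0,0,0],[0,0,0]], "xyz": [[0,0,1],[0,0,2],[0,0,2.7],[0,0,3.1],[0,0,3.1]], "gripper": [1,1,1,1,1]}}

```text
clock: 8.57
ee_pos: [0.5347, -0.1737, 0.1073]
eef_rot: [-0.001, 0.981, -0.194, -0.0]
ft_force: [-0.5, 0.5, -1.5]
gripper_width: 0.0202
grasp_force: 59.2
```

Request:
{"api": "arm_command", "payload": {"rot": [[0,0,0],[0,0,0],[0,0,0],[0,0,0],[0,0,0]], "xyz": [[0,0,0],[0,0,0],[0,0,0],[0,0,0],[0,0,0]], "gripper": [1,1,1,1,1]}}

```text
clock: 8.98
ee_pos: [0.5348, -0.1746, 0.1081]
eef_rot: [-0.0, 0.981, -0.195, 0.001]
ft_force: [0.0, 1.3, -2.1]
gripper_width: 0.02
grasp_force: 59.2
```

```bash
python3 - <<'E'
from h import *
w=capture("wrist")
p,R=tool();t=np.array([.53449,-.17485,0])-R.apply([.0005,.001,0]);t[2]=.098;plan(t,np.radians(67.5));print(p)
a=capture("scene");save(a,"s6.png",(345,160,415,215),11)
print((proj(a,[[.5345,-.1748,.066],p+[0,0,-.031]])-[345,160])*11)
print(get_state()["ft_force"])
E
```

```text
shift [-0.06 -0.06  1.01] rot [-0.001 -0.001  0.001]
[ 0.53470415 -0.17456372  0.10806285]
[[349.4402915  349.82287216]
 [351.42336295 317.69351232]]
[ 0.2268223  -0.29196887 -1.84525696]
```

View pics/s6.png

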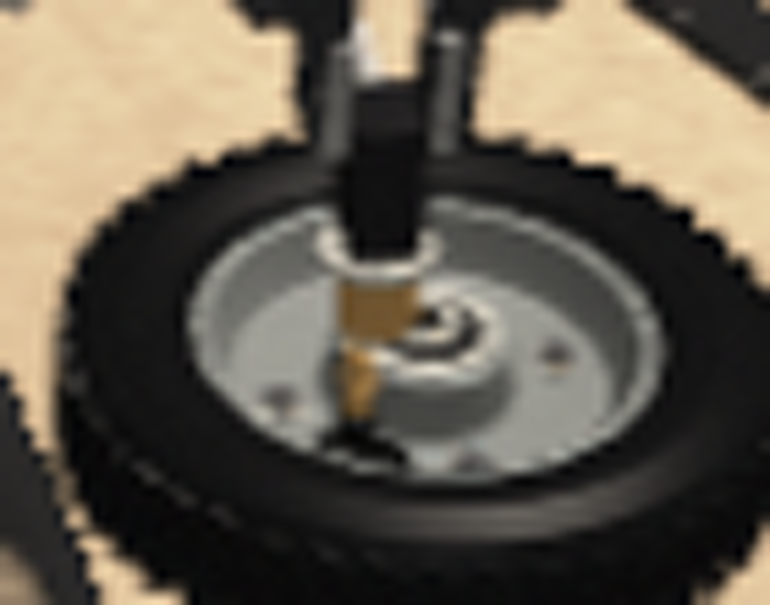

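The scene crop shows the chuck bottom centred at about (378,340) and the valve shaft centred at about (362,380). The chuck is therefore a few mm to the right of the valve. I'll quantify that with the projected model.

```bash
python3 - <<'E'
from h import *
a=capture("scene")
im=a["image"].astype(int)
p,R=tool();o=p+R.apply([0,0,.031])
f=lambda P:np.round((proj(a,P)-[345,160]+.45)*11,1)
Z=[0,.010,.024,.045,.07]
print("gauge axis",f([o+R.apply([0,0,-z]) for z in Z]).tolist())
print("valve",f([[.5345,-.1748,z] for z in (.066,.06,.056,.05,.046)]).tolist())
b=f([o,o+R.apply([.001,0,0]),o+R.apply([0,.001,0])]);print("px/mm toolx",b[1]-b[0],"tooly",b[2]-b[0])
# brass rows
for v in range(184,200): 
    row=im[v,370:390]; m=(row[:,0]-row[:,2])>45
    xs=np.nonzero(m)[0]
    if len(xs): print(v,((v-160+.5)*11),(370+xs.min()-345)*11,(370+xs.max()+1-345)*11, len(xs))
E
```

```text
gauge axis [[356.4, 323.4], [359.3, 294.2], [363.3, 252.9], [369.6, 189.7], [377.2, 112.7]]
valve [[354.4, 354.8], [352.7, 372.0], [351.6, 383.4], [349.9, 400.4], [348.8, 411.7]]
px/mm toolx [-0.7 -2.2] tooly [ 3.6 -0.2]
186 291.5 341 418 7
187 302.5 341 418 7
188 313.5 341 418 7
189 324.5 341 407 6
190 335.5 352 396 4
191 346.5 341 363 2
192 357.5 341 374 3
193 368.5 352 374 2
194 379.5 341 374 3
195 390.5 352 374 2
196 401.5 352 374 2
197 412.5 352 363 1
```

Request:
{"api": "arm_command", "payload": {"rot": [[0,0,0],[0,0,0],[0,0,0],[0,0,0],[0,0,0]], "xyz": [[0,-0.1,0],[0,-0.2,0.3],[0,-0.2,0.6],[0,-0.2,0.9],[0,-0.2,1.0]], "gripper": [1,1,1,1,1]}}

```text
clock: 9.55
ee_pos: [0.5348, -0.1724, 0.0969]
eef_rot: [-0.001, 0.981, -0.195, -0.001]
ft_force: [-0.4, 0.0, -2.6]
gripper_width: 0.0203
grasp_force: 59.2
```

Request:
{"api": "arm_command", "payload": {"rot": [[0,0,0],[0,0,0],[0,0,0],[0,0,0],[0,0,0]], "xyz": [[0,0,0],[0,0,0],[0,0,0.05],[0,0,0.1],[0,0,0.1]], "gripper": [1,1,1,1,1]}}

```text
clock: 9.97
ee_pos: [0.5353, -0.1727, 0.0967]
eef_rot: [-0.001, 0.981, -0.195, 0.0]
ft_force: [0.1, 0.4, -1.7]
gripper_width: 0.0202
grasp_force: 59.2
```

Request:
{"api": "arm_command", "payload": {"rot": [[0,0,0],[0,0,0],[0,0,0],[0,0,0],[0,0,0]], "xyz": [[0,0,0.05],[0,0,0.1],[0,0,0.15],[0,0,0.15],[0,0,0.15]], "gripper": [1,1,1,1,1]}}

```text
clock: 10.38
ee_pos: [0.5354, -0.1727, 0.0952]
eef_rot: [-0.001, 0.981, -0.195, 0.0]
ft_force: [-0.3, 0.2, -2.3]
gripper_width: 0.0201
grasp_force: 59.2
```

Request:
{"api": "arm_command", "payload": {"rot": [[0,0,0],[0,0,0],[0,0,0],[0,0,0],[0,0,0]], "xyz": [[0,0,0.05],[0,0,0.1],[0,0,0.15],[0,0,0.15],[0,0,0.15]], "gripper": [1,1,1,1,1]}}

```text
clock: 10.8
ee_pos: [0.5356, -0.1727, 0.0938]
eef_rot: [-0.001, 0.981, -0.195, 0.0]
ft_force: [0.9, 0.3, -1.4]
gripper_width: 0.0203
grasp_force: 59.2
```

Request:
{"api": "arm_command", "payload": {"rot": [[0,0,0],[0,0,0],[0,0,0],[0,0,0],[0,0,0]], "xyz": [[0,0,0.05],[0,0,0.1],[0,0,0.15],[0,0,0.15],[0,0,0.15]], "gripper": [1,1,1,1,1]}}

```text
clock: 11.22
ee_pos: [0.5357, -0.1727, 0.0924]
eef_rot: [-0.0, 0.981, -0.195, 0.001]
ft_force: [2.0, -0.3, -0.3]
gripper_width: 0.0202
grasp_force: 59.3
```

```bash
python3 - <<'E'
from h import *
F=[]
for i in range(6): capture("top"); F.append(get_state()["ft_force"])
print(np.mean(F,0),np.std(F,0),get_state()["torque"],tool()[0])
E
```

```text
[ 1.32065826 -0.10293299 -1.32224673] [0.39260117 0.27227819 0.2846658 ] [-0.05206366 -0.44992563 -0.02314039] [ 0.53557958 -0.17268105  0.092335  ]
```

A light side contact: the valve bears on the chuck's +x wall. I'm shifting about 1.2 mm in +x and feeling again.

Request:
{"api": "arm_command", "payload": {"rot": [[0,0,0],[0,0,0],[0,0,0],[0,0,0],[0,0,0]], "xyz": [[0.06,-0.03,0],[0.12,-0.05,0],[0.12,-0.05,0],[0.12,-0.05,0],[0.12,-0.05,0]], "gripper": [1,1,1,1,1]}}

```text
clock: 11.93
ee_pos: [0.5362, -0.1726, 0.0921]
eef_rot: [-0.001, 0.981, -0.195, -0.0]
ft_force: [-0.3, -0.3, -1.4]
gripper_width: 0.0205
grasp_force: 59.2
```

```bash
cat >> h.py <<'E'
def feel():
    F=[];T=[]
    for i in range(6): capture("top"); s=get_state();F.append(s["ft_force"]);T.append(s["torque"])
    print(np.round(np.mean(F,0),2),np.round(np.mean(T,0),3),np.round(tool()[0],4))
E
python3 -c "from h import *;feel()"
```

```text
[ 0.35 -0.42 -1.53] [-0.068 -0.085  0.003] [ 0.5363 -0.1726  0.0921]
```

Request:
{"api": "arm_command", "payload": {"rot": [[0,0,0],[0,0,0],[0,0,0],[0,0,0],[0,0,0]], "xyz": [[0.04,-0.02,0],[0.04,-0.02,0.05],[0.04,-0.02,0.1],[0.04,-0.02,0.15],[0.04,-0.02,0.15]], "gripper": [1,1,1,1,1]}}

```text
clock: 12.65
ee_pos: [0.5368, -0.1725, 0.0905]
eef_rot: [-0.001, 0.981, -0.195, -0.0]
ft_force: [0.9, -0.2, -2.5]
gripper_width: 0.0203
grasp_force: 59.2
```

```bash
python3 -c "from h import *;feel()"
```

```text
[-0.02  0.14 -2.1 ] [ 0.014  0.    -0.008] [ 0.537  -0.1726  0.0907]
```

Free of side force now. Continuing straight down.

Request:
{"api": "arm_command", "payload": {"rot": [[0,0,0],[0,0,0],[0,0,0],[0,0,0],[0,0,0]], "xyz": [[0,0,0.05],[0,0,0.1],[0,0,0.15],[0,0,0.15],[0,0,0.15]], "gripper": [1,1,1,1,1]}}

```text
clock: 13.37
ee_pos: [0.5371, -0.1726, 0.0894]
eef_rot: [-0.001, 0.981, -0.195, 0.0]
ft_force: [0.1, 0.2, -1.8]
gripper_width: 0.0204
grasp_force: 59.3
```

Request:
{"api": "arm_command", "payload": {"rot": [[0,0,0],[0,0,0],[0,0,0],[0,0,0],[0,0,0]], "xyz": [[0,0,0.05],[0,0,0.1],[0,0,0.15],[0,0,0.15],[0,0,0.15]], "gripper": [1,1,1,1,1]}}

```text
clock: 13.78
ee_pos: [0.5372, -0.1727, 0.0879]
eef_rot: [-0.001, 0.981, -0.195, 0.0]
ft_force: [0.9, -0.6, 0.5]
gripper_width: 0.0205
grasp_force: 59.5
```

```bash
python3 -c "from h import *;feel()"
```

```text
[-0.22 -0.23  1.06] [-0.006  0.157 -0.007] [ 0.5371 -0.1726  0.0878]
```

Request:
{"api": "arm_command", "payload": {"rot": [[0,0,0],[0,0,0],[0,0,0],[0,0,0],[0,0,0]], "xyz": [[0,0,0.05],[0,0,0.1],[0,0,0.15],[0,0,0.15],[0,0,0.15]], "gripper": [1,1,1,1,1]}}

```text
clock: 14.5
ee_pos: [0.5372, -0.1727, 0.0864]
eef_rot: [-0.0, 0.981, -0.195, 0.0]
ft_force: [0.2, -0.3, 2.6]
gripper_width: 0.0203
grasp_force: 59.8
```

```bash
python3 -c "from h import *;feel()"
```

```text
[-0.57 -0.37  2.76] [-0.004  0.171  0.01 ] [ 0.5372 -0.1727  0.0864]
```

Request:
{"api": "arm_command", "payload": {"rot": [[0,0,0],[0,0,0],[0,0,0],[0,0,0],[0,0,0]], "xyz": [[0,0,0.05],[0,0,0.1],[0,0,0.15],[0,0,0.15],[0,0,0.15]], "gripper": [1,1,1,1,1]}}

```text
clock: 15.22
ee_pos: [0.5372, -0.1727, 0.0849]
eef_rot: [-0.0, 0.981, -0.195, 0.0]
ft_force: [-0.8, 0.5, 4.2]
gripper_width: 0.0206
grasp_force: 60.1
```

```bash
python3 -c "from h import *;feel()"
```

```text
[-0.62 -0.3   5.01] [-0.05   0.224 -0.014] [ 0.5371 -0.1727  0.0848]
```

Request:
{"api": "arm_command", "payload": {"rot": [[0,0,0],[0,0,0],[0,0,0],[0,0,0],[0,0,0]], "xyz": [[0,0,0.05],[0,0,0.1],[0,0,0.15],[0,0,0.15],[0,0,0.15]], "gripper": [1,1,1,1,1]}}

```text
clock: 15.93
ee_pos: [0.5372, -0.1727, 0.0835]
eef_rot: [-0.0, 0.981, -0.195, 0.0]
ft_force: [-1.2, -0.4, 6.2]
gripper_width: 0.0204
grasp_force: 60.3
```

```bash
python3 -c "from h import *;feel()"
```

```text
[-0.75 -0.33  6.4 ] [-0.052  0.31  -0.002] [ 0.5372 -0.1727  0.0836]
```

Request:
{"api": "arm_command", "payload": {"rot": [[0,0,0],[0,0,0],[0,0,0],[0,0,0],[0,0,0]], "xyz": [[0,0,0.05],[0,0,0.1],[0,0,0.1],[0,0,0.1],[0,0,0.1]], "gripper": [1,1,1,1,1]}}

```text
clock: 16.65
ee_pos: [0.5372, -0.1727, 0.0826]
eef_rot: [-0.0, 0.981, -0.195, 0.0]
ft_force: [-1.4, -0.6, 6.7]
gripper_width: 0.02
grasp_force: 60.3
```

```bash
python3 -c "from h import *;feel()"
```

```text
[-1.26 -0.28  6.38] [-0.061  0.336  0.013] [ 0.5372 -0.1727  0.0826]
```

Request:
{"api": "arm_command", "payload": {"rot": [[0,0,0],[0,0,0],[0,0,0],[0,0,0],[0,0,0]], "xyz": [[0,0,0.05],[0,0,0.1],[0,0,0.1],[0,0,0.1],[0,0,0.1]], "gripper": [1,1,1,1,1]}}

```text
clock: 17.37
ee_pos: [0.5372, -0.1727, 0.0816]
eef_rot: [-0.0, 0.981, -0.195, 0.0]
ft_force: [-0.1, 0.1, 5.9]
gripper_width: 0.0202
grasp_force: 60.3
```

```bash
python3 -c "from h import *;feel()"
```

```text
[-1.3   0.11  6.54] [-0.037  0.359 -0.006] [ 0.5372 -0.1727  0.0816]
```

The force has levelled at about 8.4 N net over the last 2 mm, so the pin is giving way. One more millimetre, then straight off.

Request:
{"api": "arm_command", "payload": {"rot": [[0,0,0],[0,0,0],[0,0,0],[0,0,0],[0,0,0]], "xyz": [[0,0,0.05],[0,0,0.1],[0,0,0.1],[0,0,0.1],[0,0,0.1]], "gripper": [1,1,1,1,1]}}

```text
clock: 18.08
ee_pos: [0.5372, -0.1727, 0.0806]
eef_rot: [-0.0, 0.981, -0.195, 0.0]
ft_force: [-1.6, -0.7, 6.1]
gripper_width: 0.0205
grasp_force: 60.3
```

Request:
{"api": "arm_command", "payload": {"rot": [[0,0,0],[0,0,0],[0,0,0],[0,0,0],[0,0,0]], "xyz": [[0,0,-0.3],[0,0,-0.6],[0,0,-0.9],[0,0,-1.2],[0,0,-1.5]], "gripper": [1,1,1,1,1]}}

```text
clock: 18.5
ee_pos: [0.5362, -0.1722, 0.0946]
eef_rot: [-0.001, 0.981, -0.195, -0.001]
ft_force: [1.4, 0.3, -1.9]
gripper_width: 0.0205
grasp_force: 59.2
```

Request:
{"api": "arm_command", "payload": {"rot": [[0,0,0],[0,0,0],[0,0,0],[0,0,0],[0,0,0]], "xyz": [[0,0,-0.4],[0,0,-1],[0,0,-2],[0,0,-3],[0,0,-4]], "gripper": [1,1,1,1,1]}}

```text
clock: 18.92
ee_pos: [0.5372, -0.1727, 0.1365]
eef_rot: [-0.0, 0.981, -0.195, 0.0]
ft_force: [0.6, 0.5, -1.9]
gripper_width: 0.0206
grasp_force: 59.2
```

```bash
python3 - <<'E'
from h import *
w=capture("wrist");print(tool()[0],get_state()["ft_force"],get_state()["gripper_width"])
plan([.537,.1415,.198],np.radians(67.5))
E
```

```text
[ 0.53875053 -0.17319623  0.13874403] [ 0.68746581 -0.55696006 -0.88316794] 0.020390426670329562
shift [-12.16 -29.02  -5.94] rot [-0.002 -0.005  0.   ]
```

Request:
{"api": "arm_command", "payload": {"rot": [[0,0,0],[0,0,0],[0,0,0],[0,0,0],[0,0,0]], "xyz": [[-0.4,-1,-2],[-1.7,-4,-4],[-3.2,-7.5,-5],[-4.7,-11,-5.9],[-6.2,-14.5,-6]], "gripper": [1,1,1,1,1]}}

```text
clock: 19.38
ee_pos: [0.5364, -0.0136, 0.1981]
eef_rot: [-0.001, 0.981, -0.195, 0.003]
ft_force: [0.9, -0.4, -1.9]
gripper_width: 0.0204
grasp_force: 59.2
```

Request:
{"api": "arm_command", "payload": {"rot": [[0,0,0],[0,0,0],[0,0,0],[0,0,0],[0,0,0]], "xyz": [[-1.5,-3.5,0],[-3,-7,0],[-4.3,-10.5,0],[-5.4,-13,0],[-6,-14.4,0]], "gripper": [1,1,1,1,1]}}

```text
clock: 19.8
ee_pos: [0.5339, 0.147, 0.1962]
eef_rot: [-0.002, 0.981, -0.191, -0.0]
ft_force: [0.1, -0.5, -2.5]
gripper_width: 0.0199
grasp_force: 59.1
```

Request:
{"api": "arm_command", "payload": {"rot": [[0,0,0],[0,0,0],[0,0,0],[0,0,0],[0,0,0]], "xyz": [[0,0,1],[0,0,3],[0,0,5],[0,0,7],[0,0,8]], "gripper": [1,1,1,1,1]}}

```text
clock: 20.22
ee_pos: [0.5332, 0.139, 0.1132]
eef_rot: [0.001, 0.981, -0.196, -0.002]
ft_force: [-0.5, -0.1, -2.4]
gripper_width: 0.0205
grasp_force: 59.1
```

Request:
{"api": "arm_command", "payload": {"rot": [[0,0,0],[0,0,0],[0,0,0],[0,0,0],[0,0,0]], "xyz": [[0,0,0],[0,0,0],[0,0,0],[0,0,0],[0,0,0]], "gripper": [1,1,1,1,1]}}

```text
clock: 20.63
ee_pos: [0.5356, 0.1412, 0.1167]
eef_rot: [-0.001, 0.981, -0.195, 0.001]
ft_force: [-0.6, -0.1, -1.4]
gripper_width: 0.0197
grasp_force: 59.1
```

```bash
python3 - <<'E'
from h import *
feel()
plan([.537,.1415,.071],np.radians(67.5))
a=capture("scene");w=capture("wrist")
A=cv2.resize(a["image"][175:250,245:320],None,fx=7,fy=7,interpolation=cv2.INTER_CUBIC)
B=cv2.resize(w["image"][0:300,200:440],None,fx=1.75,fy=1.75)
A=A[:,:375]
H=np.concatenate([A,B[:, :]],1);print(H.shape);cv2.imwrite("pics/r7.png",H[:,:,::-1])
p,R=tool();o=p+R.apply([0,0,.031])
print((proj(a,[o+R.apply([0,0,-z]) for z in (0,.024,.045)]+[[.537,.1415,.036]])-[245,175]+.45)*7)
E
```

```text
[-0.11 -0.35 -2.26] [0.016 0.001 0.013] [0.5348 0.1411 0.1158]
shift [ 0.19 -0.11  4.48] rot [-0.001 -0.     0.001]
(525, 795, 3)
[[248.89268525 315.11105957]
 [244.71487855 268.51225554]
 [240.96635695 226.70389144]
 [254.06615375 402.68223666]]
```

View pics/r7.png

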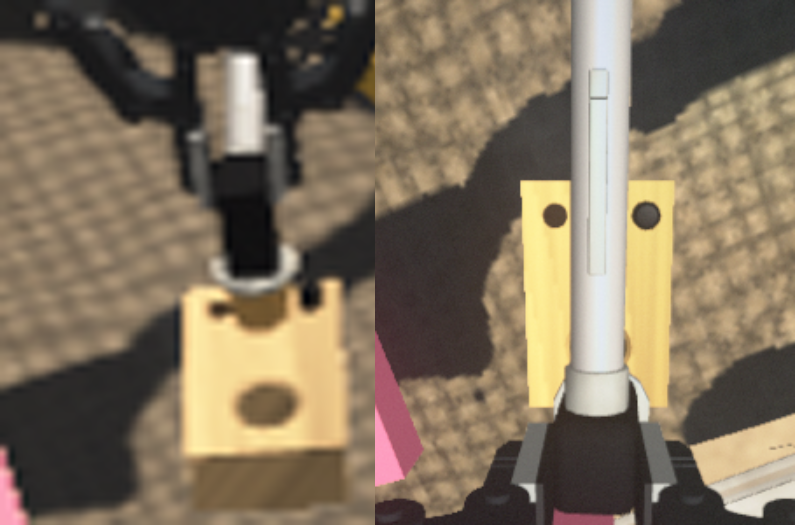

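The left panel shows the chuck, centred at about (258,310), over the block's hole at (267,405), in line to within about 1 mm. The right panel shows the barrel straight over the block. I'm now inserting it in the hole.

Request:
{"api": "arm_command", "payload": {"rot": [[0,0,0],[0,0,0],[0,0,0],[0,0,0],[0,0,0]], "xyz": [[0.1,0,0.5],[0.2,-0.05,1.5],[0.2,-0.05,2.8],[0.2,-0.05,3.8],[0.2,-0.05,4.2]], "gripper": [1,1,1,1,1]}}

```text
clock: 21.45
ee_pos: [0.5353, 0.1404, 0.0712]
eef_rot: [0.0, 0.981, -0.195, -0.002]
ft_force: [0.0, -0.2, -2.4]
gripper_width: 0.0202
grasp_force: 59.2
```

Request:
{"api": "arm_command", "payload": {"rot": [[0,0,0],[0,0,0],[0,0,0],[0,0,0],[0,0,0]], "xyz": [[0,0,0],[0,0,0.1],[0,0,0.3],[0,0,0.5],[0,0,0.6]], "gripper": [1,1,1,1,1]}}

```text
clock: 21.87
ee_pos: [0.537, 0.1408, 0.0677]
eef_rot: [-0.001, 0.981, -0.195, 0.0]
ft_force: [0.1, 0.5, -2.4]
gripper_width: 0.0201
grasp_force: 59.2
```

```bash
python3 -c "from h import *;feel()"
```

```text
[-0.08 -0.4  -2.1 ] [0.007 0.025 0.022] [0.5369 0.1408 0.0677]
```

Request:
{"api": "arm_command", "payload": {"rot": [[0,0,0],[0,0,0],[0,0,0],[0,0,0],[0,0,0]], "xyz": [[0,0,0.1],[0,0,0.2],[0,0,0.3],[0,0,0.3],[0,0,0.3]], "gripper": [1,1,1,1,1]}}

```text
clock: 22.58
ee_pos: [0.5367, 0.1408, 0.0644]
eef_rot: [-0.0, 0.981, -0.195, -0.0]
ft_force: [-0.3, -0.5, -2.2]
gripper_width: 0.0206
grasp_force: 59.2
```

Request:
{"api": "arm_command", "payload": {"rot": [[0,0,0],[0,0,0],[0,0,0],[0,0,0],[0,0,0]], "xyz": [[0,0,0.1],[0,0,0.2],[0,0,0.3],[0,0,0.3],[0,0,0.3]], "gripper": [1,1,1,1,1]}}

```text
clock: 23.0
ee_pos: [0.5367, 0.1408, 0.0614]
eef_rot: [-0.0, 0.981, -0.195, -0.0]
ft_force: [-0.4, -0.4, -2.1]
gripper_width: 0.0208
grasp_force: 59.2
```

```bash
python3 -c "from h import *;feel()"
```

```text
[-0.33  0.31 -2.34] [ 0.021  0.019 -0.017] [0.5368 0.1408 0.0616]
```

It's 5 mm into the hole without touching. Lowering the remaining 16 mm to the seat.

Request:
{"api": "arm_command", "payload": {"rot": [[0,0,0],[0,0,0],[0,0,0],[0,0,0],[0,0,0]], "xyz": [[0,0,0.2],[0,0,0.5],[0,0,0.8],[0,0,1.0],[0,0,1.0]], "gripper": [1,1,1,1,1]}}

```text
clock: 23.72
ee_pos: [0.5364, 0.1407, 0.0509]
eef_rot: [-0.0, 0.981, -0.195, -0.0]
ft_force: [0.9, -0.1, -2.3]
gripper_width: 0.0207
grasp_force: 59.2
```

Request:
{"api": "arm_command", "payload": {"rot": [[0,0,0],[0,0,0],[0,0,0],[0,0,0],[0,0,0]], "xyz": [[0,0,0.1],[0,0,0.2],[0,0,0.3],[0,0,0.4],[0,0,0.4]], "gripper": [1,1,1,1,1]}}

```text
clock: 24.13
ee_pos: [0.5367, 0.1408, 0.0474]
eef_rot: [-0.0, 0.981, -0.195, -0.0]
ft_force: [-0.9, 0.4, -2.4]
gripper_width: 0.0202
grasp_force: 59.2
```

```bash
python3 -c "from h import *;feel()"
```

```text
[-0.24 -0.18 -1.91] [0.008 0.039 0.018] [0.5369 0.1409 0.0476]
```

Request:
{"api": "arm_command", "payload": {"rot": [[0,0,0],[0,0,0],[0,0,0],[0,0,0],[0,0,0]], "xyz": [[0,0,0.05],[0,0,0.1],[0,0,0.15],[0,0,0.2],[0,0,0.2]], "gripper": [1,1,1,1,1]}}

```text
clock: 24.85
ee_pos: [0.5367, 0.1408, 0.0454]
eef_rot: [-0.0, 0.981, -0.195, -0.0]
ft_force: [0.1, -0.5, -2.4]
gripper_width: 0.0206
grasp_force: 59.2
```

```bash
python3 -c "from h import *;feel()"
```

```text
[-0.06  0.2  -2.02] [ 0.026  0.036 -0.023] [0.5368 0.1409 0.0456]
```

Request:
{"api": "arm_command", "payload": {"rot": [[0,0,0],[0,0,0],[0,0,0],[0,0,0],[0,0,0]], "xyz": [[0,0,0.05],[0,0,0.08],[0,0,0.08],[0,0,0.08],[0,0,0.08]], "gripper": [1,1,1,1,1]}}

```text
clock: 25.57
ee_pos: [0.537, 0.1408, 0.0451]
eef_rot: [-0.001, 0.981, -0.195, 0.0]
ft_force: [-0.6, -1.0, 2.9]
gripper_width: 0.0202
grasp_force: 59.8
```

```bash
python3 -c "from h import *;feel()"
```

```text
[-1.76 -0.47  4.79] [-0.091  0.326  0.018] [0.537  0.1408 0.0451]
```

It's seated at the same height as at the start. Releasing and rising straight up.

Request:
{"api": "arm_command", "payload": {"rot": [[0,0,0],[0,0,0],[0,0,0],[0,0,0],[0,0,0]], "xyz": [[0,0,0],[0,0,0],[0,0,0],[0,0,0],[0,0,0]], "gripper": [0.5,0.4,0.2,0,-0.3]}}

```text
clock: 26.28
ee_pos: [0.5368, 0.1409, 0.0444]
eef_rot: [-0.001, 0.981, -0.195, 0.0]
ft_force: [0.0, -0.3, 0.6]
gripper_width: 0.0531
grasp_force: 0.0
```

Request:
{"api": "arm_command", "payload": {"rot": [[0,0,0],[0,0,0],[0,0,0],[0,0,0],[0,0,0]], "xyz": [[0,0,0],[0,0,0],[0,0,0],[0,0,0],[0,0,0]], "gripper": [-0.5,-0.7,-0.8,-0.8,-0.8]}}

```text
clock: 26.7
ee_pos: [0.5368, 0.1408, 0.0447]
eef_rot: [-0.001, 0.981, -0.195, 0.0]
ft_force: [-0.1, -0.8, 0.0]
gripper_width: 0.0769
grasp_force: 0.0
```

Request:
{"api": "arm_command", "payload": {"rot": [[0,0,0],[0,0,0],[0,0,0],[0,0,0],[0,0,0]], "xyz": [[0,0,-1],[0,0,-2.5],[0,0,-4.5],[0,0,-7],[0,0,-9.5]], "gripper": [-0.8,-0.8,-0.8,-0.8,-0.8]}}

```text
clock: 27.12
ee_pos: [0.5364, 0.1406, 0.1412]
eef_rot: [-0.0, 0.981, -0.195, -0.0]
ft_force: [0.4, 0.1, -0.4]
gripper_width: 0.0773
grasp_force: 0.0
```

Request:
{"api": "arm_command", "payload": {"rot": [[0,0,0],[0,0,0],[0,0,0],[0,0,0],[0,0,0]], "xyz": [[0,0,-3],[0,0,-5],[-1,0,-7],[-2,0,-8],[-2,0,-8]], "gripper": [-0.8,-0.8,-0.8,-0.8,-0.8]}}

```text
clock: 27.53
ee_pos: [0.5177, 0.1502, 0.2227]
eef_rot: [-0.002, 0.981, -0.194, 0.002]
ft_force: [0.0, 0.5, -0.6]
gripper_width: 0.0766
grasp_force: 0.0
```

```bash
python3 - <<'E'
from h import *
for i in range(5): w=capture("wrist")
print(tool()[0],get_state()["ft_force"],get_state()["clock"])
# rod: find red knob & white extent
im=w["image"].astype(int);m=((im[:,:,0]>150)&(im[:,:,1]<90)&(im[:,:,2]<90)).astype(np.uint8)
n,l,st,c=cv2.connectedComponentsWithStats(m)
for i in range(1,n):
    if st[i,4]>8: print(st[i],c[i],at_z(w,c[i],.072))
save(w,"f.png",sc=1.25)
E
```

```text
[0.51767947 0.14772664 0.21828997] [-0.47894146 -0.5952926  -0.42707087] 27.7833
```

View pics/f.png

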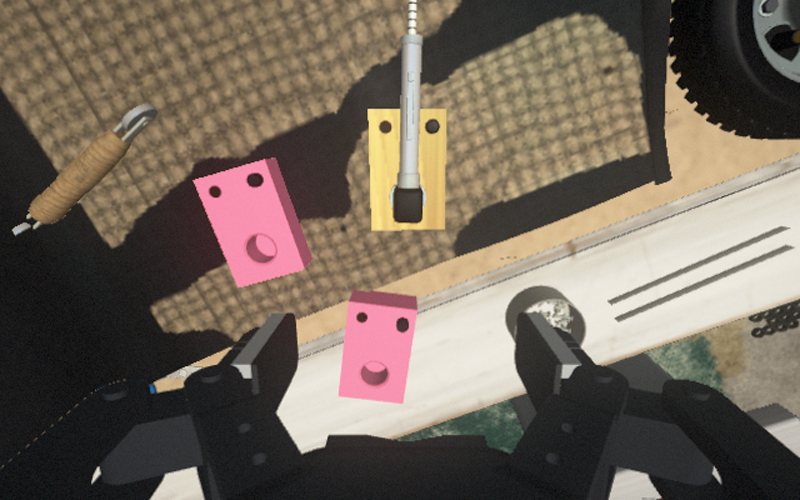

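The gauge stands upright in its pine block, grip at (407,205). The ringed rod is out beyond the barrel end at (411,35), and nothing else has moved. Handing in.

```bash
python3 -c "
from h import *
print(close_job())"
```

```text
the job is handed in; nothing more can be done
None
```

The tyre check is done and handed in: the chuck was pressed until the force levelled at about 8.4 N and the pin gave way, and the gauge is back upright in its pine block with the rod still out, about 28 mm by my force-based estimate (not read off the rings).

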